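Post a rejected bushing through the sprung flap of the reject box

ROBOT

A 6-joint arm with a two-finger parallel gripper is mounted at the origin on a cart in front of the work surface, level with it; the furniture and walls round the work are solid. World frame = base frame: x ahead of the robot, y to its left, z up, the work surface at z = 0. Lengths are in m, angles in degrees, forces in N, time in s.
With the tool pointing down it reaches from about 0.35 to 0.875 m from the base axis. Payload 4.2 kg.
Tool frame: the origin (TCP) lies between the finger pads; the fingertips stand 8 mm ahead of it and the grasp point (between the pads) lies 11 mm behind it; z points along the fingers, y is the line along which they close (so a half turn about z gives the same grasp; the last joint's range is limited). The gripper opens to 87 mm and grips with 3 to 60 N. Pads are 19 mm wide; open, the fingers measure 117 mm over their backs; the gripper's body (75 mm by 190 mm) begins 51 mm behind the grasp point.
Start: joints at [-59.439, 22.042, 0.453, 0, -68.411, -14.817], TCP at [0.17, -0.602, 0.231] pointing down, gripper open.
Joint ranges: [-179.83, 179.83], [-69.29, 118.12], [-61.27, 80.66], [-181.25, 117.63], [-171.15, -9.14], [-177.46, 177.46]. Speed limits (degrees/s): [159.86, 159.86, 180, 180, 180, 180].

INTERFACE

Orientations are given as a 3x3 rotation matrix whose columns are the frame's x, y, z axes.
In Python, from station import sense, capture, camera_model, finish_job, find_in gives the robot as it stands. The module is installed in compiled form; this text tells all that it offers.
- The arm moves only by the tool arm_command, never from a script. Its argument "motion" is a list of rows, each a list of 7 numbers: the finger opening in mm, from 0 to 87, then the shift along the tool's x, y, z in mm, then the turn, a rotation vector about the tool's x, y, z in rad. In form: [[jaw, dx, dy, dz, rx, ry, rz], ...]. A call has 1 to 8 rows; each row shifts and turns the commanded pose from where the row before left it, along the tool's axes as they then stand; what a row does not reach is not made up. A row lasts 1/10 s, in which the tool goes at most 50 mm and 8.59 degrees, less where a joint would pass 70% of its speed; a pose out of reach is approached as far as the arm can. A call with a gripper value outside its range is refused whole. The fingers move at their own pace and stop on an object; the grip force is fixed at half the most. Time passes only in rows, so rows that do not move let the fingers close. It gives the time, the measured TCP pose, the force, the opening and the grip force at its end, in the units of the state.
- sense(): the state, without advancing time (a new reading comes with each control period).
- capture(name): name is "scene" or "top" or "wrist"; returns the picture (420x560x3 uint8, red, green, blue); there is no depth.
- camera_model(name): a dict with "fx", "fy", "cx", "cy" (pixels), "R" (3x3) and "t" (3): a world point X has camera coordinates R X + t. Camera axes: x right, y down, z forward; pixel columns grow to the right and rows downward; lengths in m; the calibration is good to about 2 mm. A picture is of the moment at which its call begins: read the wrist's pose just before it. camera_model takes no time and is no camera call; for the wrist camera it gives the pose at the moment of the call.
- finish_job(): hands the job in; it is judged then, once.
Trained networks look in the newest picture that a camera, given by its name, has taken for a name from the list of things; names that differ only in an ending like _2 or _b are one class to them, and where a whole thing is asked for, a point or a joint stands for the part that bears it (a point fixed in the world has none). Each returns a list of dicts, best first, with "p" (0 to 1); they miss things now and then, are a little off and sometimes report something else, mostly with a low value. They report only what shows in the picture. A call takes as long as a camera call. They do not tell look-alikes from the thing itself.
- find_in(target, camera): "location" ([row, column] in pixels, amid what is visible of it).
The state is a dict: "time_s": time; "joints": joint angles; "joint_velocities": joint speeds; "effort": joint torques, N m; "tcp_pos": TCP position; "ee_rot": TCP orientation; "wrist_force": force on the tool from outside, world axes, zero at the start; "moment": the same for the moment, N m; "gripper_width": opening from 0.0 (shut) to 1.0 (fully open); "gripper_force": force on a finger pad.
Only numpy, scipy, OpenCV 4.12 (cv2) and the standard library are available. Lean on these libraries where they do the work, as an engineer would, in place of code of your own. Each camera call takes 0.05 s, during which the arm holds its last target. There are 200 camera calls.

TASK

The brass bushing on the front shelf of the grey steel reject box has failed inspection. Push the box's sprung flap open with one finger and, while that finger holds it open, push the bushing along the shelf and over its edge with the other finger so that it drops into the box; then let the flap spring shut. The bushing is only pushed, never lifted or squeezed, and the steel knob beside it and the calculator, loupe and mug on the desk stay where they are.

Things in the scene. Friction and masses are not known exactly. Their poses are not given: they have to be found in the camera images.
- reject_box: grey sheet-steel reject box, fixed, 185 x 150 x 160 mm (x, y, z). Origin: centre of its underside. +x points from the shelf in front to the hinge at the back, +y left, z up. In this frame the level shelf (top z = 0.100) runs from x = -0.0925 to -0.0125 over the full width, with upstands 7 mm high at its ends (inner faces y = +-0.072). Inside it is hollow down to its floor at z = 0.004
- shelf_edge (a point): middle of the shelf's rear edge, at the shelf's top, box frame (-0.0125, 0, 0.100), axes as the box's. Behind it lies the inlet, 144 mm wide, closed by the flap, which slopes up from this edge to the hinge. Nothing stands above shelf or flap
- flap_hinge (a point): middle of the flap's level hinge line, box frame (0.0725, 0, 0.158): 85 mm behind the shelf's edge and 58 mm above the shelf. The side walls rise along the flap's slope; behind the hinge the box top is closed, at z = 0.160
- flap (a joint): angle of the bare steel flap (140 mm wide, 101 mm from hinge to lip): 0 = shut (sloping 35 degrees, lip at the shelf's edge), grows as it is pushed inward and down; 0.96 = hanging straight down, stop at 1.1. A spring closes it: 0.32 N m shut, 0.12 N m more per rad (3 N at the lip at first, 8 N half-way up when wide open). Parts do not open it by their weight and ride up on it if shoved
- flap_lip (a point): middle of the flap's free lower edge; it moves with the flap
- bushing_center (a point): centre (half-way up) of the brass bushing, a thick ring 34 mm in diameter and 26 mm high (43 mm across corners as it tips over the edge), 0.07 to 0.14 kg, standing on the shelf beside the steel knob, to its left or right; its centre starts 30 to 52 mm in front of the shelf's edge, 32 to 40 mm to one side of the box's middle. (The bushing in the parts tray is not meant)
- knob_center (a point): centre of the round steel knob, 36 mm in diameter and 22 mm high, standing on the shelf beside the bushing, about 72 mm from it (centre to centre); it stays there
- calculator: desk calculator lying on the desk to the left, 150 x 98 x 16 mm; origin at the centre of its underside; a bystander
- loupe: black inspection loupe standing on the desk to the right, 35 mm in diameter, 40 mm high; origin at the centre of its underside; a bystander
- mug: mug on the desk behind the box, 78 mm in diameter, 93 mm high; origin at the centre of its underside; a bystander
There are look-alikes about, which are no part of the job. What is shaped like the part that bears bushing_center but red is not meant.

How it is judged:
By the outcome, as a careful person would: the job done as asked, in the order asked, and still so for the second after the job is handed in, with the robot touching nothing.
It also fails if it takes over 32 s, if anything falls off the work surface, if the arm or the gripper's body presses on something with over 40 N, if the wrist force passes 120 N, or if a joint passes its speed limit or range.

## Working session

There is one attempt and no reset: what is moved stays moved. The work goes in short steps, Python scripts to look and compute and a tool call to move; the robot and the scene stay as the last step left them, time stands still between calls to the robot, and variables do not carry over. Pictures are saved under pics/ and viewed, at most 10 in all, crops included, and the job is handed in when it is done.

Besides the shell and the picture viewer there is one more tool, called by a JSON object that holds its "method" and its "body", one argument or row to a line. arm_command: Moves the arm, as the interface text tells. Its arguments: {"type":"object","properties":{"motion":{"type":"array"}},"required":["motion"]}

```bash
mkdir -p pics; cat > h.py <<'E'
import numpy as np, cv2
from station import *
def ray(cam,rc,z):
    m=camera_model(cam);R=np.array(m["R"]);t=np.array(m["t"])
    d=R.T@np.array([(rc[1]-m["cx"])/m["fx"],(rc[0]-m["cy"])/m["fy"],1]);c=-R.T@t
    return c+d*(z-c[2])/d[2]
def save(img,n): cv2.imwrite(n,np.ascontiguousarray(img[:,:,::-1]))
E
python3 - <<'E'
from h import *
a=capture("scene");b=capture("top")
save(np.hstack([cv2.resize(a,(400,300)),cv2.resize(b,(400,300))]),"pics/a0.png")
save(b,"pics/top.png");save(a,"pics/scene.png")
for c in("top","scene"):
    for n,z in(("reject_box",.1),("bushing_center",.113),("knob_center",.111),("flap",.13),("flap_lip",.1),("calculator",.016),("loupe",.04),("mug",.09)):
        print(c,n,[(np.round(f["location"]),round(f["p"],2),np.round(ray(c,f["location"],z),3)) for f in find_in(n,c)[:4]])
s=sense();print(s["time_s"],s["tcp_pos"],s["ee_rot"])
E
```

```text
top reject_box [(array([223., 303.]), 0.95, array([ 0.565, -0.021,  0.1  ]))]
top bushing_center [(array([216., 309.]), 0.54, array([ 0.583, -0.036,  0.113])), (array([258., 307.]), 0.47, array([ 0.469, -0.03 ,  0.113]))]
top knob_center [(array([247., 285.]), 0.66, array([0.498, 0.029, 0.111]))]
top flap [(array([217., 308.]), 0.6, array([ 0.579, -0.034,  0.13 ]))]
top flap_lip [(array([216., 308.]), 0.8, array([ 0.582, -0.033,  0.1  ]))]
top calculator [(array([258., 194.]), 0.87, array([0.47 , 0.296, 0.016]))]
top loupe [(array([286., 379.]), 0.62, array([ 0.386, -0.236,  0.04 ]))]
top mug [(array([150., 246.]), 0.91, array([0.771, 0.138, 0.09 ]))]
scene reject_box [(array([223., 294.]), 0.89, array([ 0.538, -0.011,  0.1  ]))]
scene bushing_center [(array([292., 322.]), 0.82, array([0.345, 0.047, 0.113])), (array([231., 317.]), 0.72, array([ 0.482, -0.036,  0.113])), (array([270., 370.]), 0.69, array([ 0.34 , -0.071,  0.113])), (array([235., 283.]), 0.53, array([0.509, 0.036, 0.113]))]
scene knob_center [(array([234., 284.]), 0.69, array([0.512, 0.032, 0.111]))]
scene flap [(array([201., 295.]), 0.77, array([ 0.574, -0.036,  0.13 ]))]
scene flap_lip [(array([200., 292.]), 0.93, array([ 0.604, -0.048,  0.1  ]))]
scene calculator [(array([328., 185.]), 0.58, array([0.462, 0.302, 0.016]))]
scene loupe [(array([252., 407.]), 0.6, array([ 0.368, -0.227,  0.04 ]))]
scene mug [(array([195., 196.]), 0.58, array([0.749, 0.148, 0.09 ])), (array([229., 318.]), 0.25, array([ 0.501, -0.055,  0.09 ]))]
0.9 [ 0.16963012 -0.60152285  0.23054845] [[-9.62477734e-01 -2.71360665e-01  2.53204504e-05]
 [-2.71360665e-01  9.62477734e-01 -3.44195463e-06]
 [-2.34363587e-05 -1.01837790e-05 -1.00000000e+00]]
```

View pics/top.png

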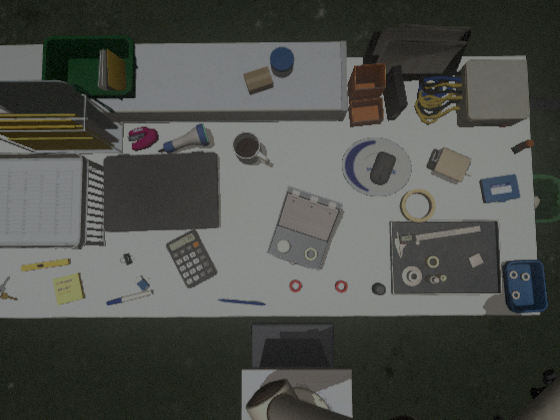

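View pics/scene.png

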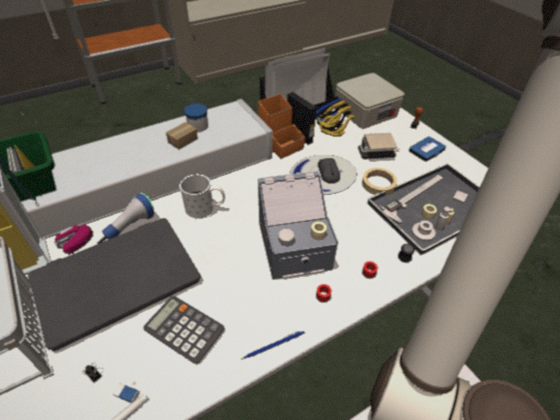

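The scene view shows the box with the knob (235,285) and the brass bushing (230,318). What could be taken for the bushing:
- Top view: brass ring on the shelf (254,311), the target; red rings on the desk (285,295) and (286,341).
- Scene view: brass ring in the parts tray (211,430); the knob (235,285) on the shelf.

I choose the brass one on the shelf and check it in a crop.

```bash
python3 - <<'E'
from h import *
b=cv2.imread("pics/top.png")
c=cv2.resize(b[180:275,255:355],None,fx=6,fy=6,interpolation=cv2.INTER_CUBIC)
cv2.imwrite("pics/crop.png",np.clip(c*1.5,0,255).astype(np.uint8))
E
```

```text
(no output)
```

View pics/crop.png

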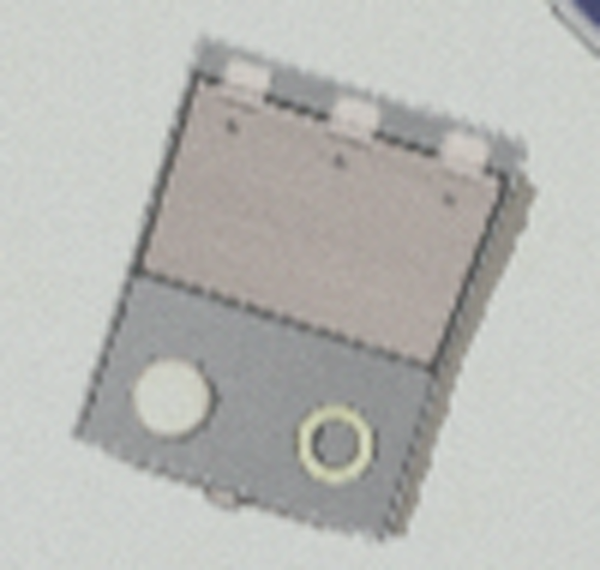

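The crop confirms the brass ring, at crop (336,443), to the right of the knob at (172,397). The flap lip runs from (140,272) to (435,368).

```bash
python3 - <<'E'
from h import *
P=lambda x,y,z:ray("top",(180+(y+.5)/6-.5,255+(x+.5)/6-.5),z)[:2]
l,r=P(140,272,.1),P(435,368,.1);fl,fr=P(80,435,.1),P(385,535,.1)
hl,hr=P(192,72,.158),P(507,175,.158)
bu,kn=P(336,443,.126),P(172,397,.122)
for a,b in((l,r),(fl,fr),(hl,hr)):
    d=b-a; print((a+b)/2,np.hypot(*d),np.degrees(np.arctan2(d[0],-d[1])))
yaw=np.arctan2(*( lambda d:(d[0],-d[1]))(hr-hl)); 
e=(l+r)/2; u=((hl+hr)/2-(fl+fr)/2);print("u dir",np.degrees(np.arctan2(u[1],u[0])),np.hypot(*u))
print("bush",bu,"knob",kn)
E
```

```text
[ 0.53694412 -0.01849147] 0.14092659005973882 -18.447958381465813
[0.46245972 0.00721633] 0.14508627802736715 -18.446417251714234
[ 0.62019459 -0.04390512] 0.1440346373021302 -18.682478428772214
u dir -17.957372110821492 0.16581221505334137
bush [ 0.48134055 -0.03840847] knob [0.50218423 0.0341326 ]
```

{"method": "arm_command", "body": {
  "motion": [
    [70,-33,32,-2,0,0,0],
    [70,-33,32,-2,0,0,0],
    [70,-33,32,-2,0,0,0],
    [70,-33,32,-2,0,0,0],
    [70,-33,32,-2,0,0,0],
    [70,-33,32,-2,0,0,0],
    [70,-33,32,-2,0,0,0],
    [70,-33,32,-2,0,0,0]
  ]
}}

```text
time_s: 1.7
tcp_pos: [0.3549, -0.2819, 0.247]
ee_rot: [[-0.963, -0.271, 0.001], [-0.271, 0.963, -0.0], [-0.001, -0.001, -1.0]]
wrist_force: [0.3, -0.4, 0.1]
gripper_width: 0.808
gripper_force: 0.0
```

{"method": "arm_command", "body": {
  "motion": [
    [70,-33,32,-2,0,0,0],
    [70,-33,32,-2,0,0,0],
    [70,-33,32,-2,0,0,0],
    [70,-33,32,-2,0,0,0],
    [70,-33,32,-2,0,0,0],
    [70,-33,32,-2,0,0,0],
    [70,0,0,0,0,0,-0.1],
    [70,0,0,0,0,0,-0.14]
  ]
}}

```text
time_s: 2.5
tcp_pos: [0.4933, -0.0435, 0.2585]
ee_rot: [[-0.867, -0.499, -0.0], [-0.499, 0.867, -0.0], [0.0, 0.0, -1.0]]
wrist_force: [-0.3, -1.6, 0.2]
gripper_width: 0.805
gripper_force: 0.0
```

{"method": "arm_command", "body": {
  "motion": [
    [70,0,0,0,0,0,-0.14],
    [70,0,0,0,0,0,-0.14],
    [70,0,0,0,0,0,-0.14],
    [70,0,0,0,0,0,-0.14],
    [70,0,0,0,0,0,-0.14],
    [70,0,0,0,0,0,-0.035],
    [70,0,0,0,0,0,0],
    [70,0,0,0,0,0,0]
  ]
}}

```text
time_s: 3.3
tcp_pos: [0.4927, -0.045, 0.2586]
ee_rot: [[-0.316, -0.949, 0.0], [-0.949, 0.316, 0.0], [-0.0, -0.0, -1.0]]
wrist_force: [0.5, 0.8, -0.2]
gripper_width: 0.803
gripper_force: 0.0
```

```bash
cat >> h.py <<'E'
E_=np.array([.537,-.0185]);yaw=np.radians(-18.4)
U=np.array([np.cos(yaw),np.sin(yaw)]);V=np.array([-U[1],U[0]])
def uv(p): d=np.array(p[:2])-E_; return np.round([1000*d@U,1000*d@V],1)
def st():
    s=sense();R=np.array(s["ee_rot"]);print("t",s["time_s"],"uv",uv(s["tcp_pos"]),"z",round(s["tcp_pos"][2],4),"yaw_y",np.degrees(np.arctan2(R[1,1],R[0,1])),"tilt",R[:2,2].round(4),"F",np.round(s["wrist_force"],1),"w",s["gripper_width"])
E
python3 - <<'E'
from h import *
st();m=camera_model("wrist");w=capture("wrist");save(w,"pics/w1.png")
for n,z in(("bushing_center",.113),("knob_center",.111)):
    for f in find_in(n,"wrist")[:3]: print(n,np.round(f["location"]),round(f["p"],2),uv(ray("wrist",f["location"],z)))
E
```

```text
t 3.3 uv [-33.7 -39.1] z 0.2586 yaw_y 161.55542838651098 tilt [0.0002 0.    ] F [ 0.5  0.8 -0.2] w 0.8032517800608011
bushing_center [ 67. 344.] 0.79 [ -90.7 -150. ]
bushing_center [208. 287.] 0.75 [-44.3 -30. ]
bushing_center [190. 371.] 0.58 [-120.6  -47.1]
knob_center [265. 293.] 0.51 [-50.9  27.7]
```

View pics/w1.png

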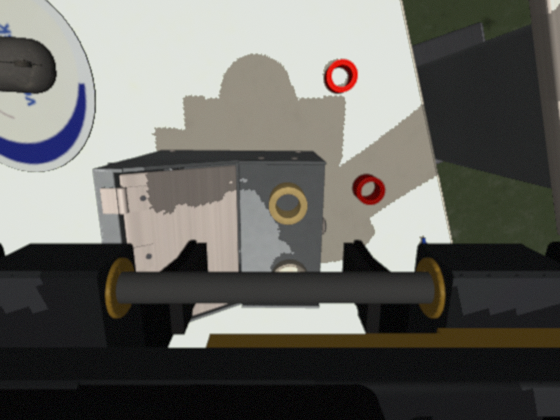

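The wrist view shows the bushing ring at about (204,288), with the lip line at column ≈240 and the shelf's front edge at about 324.

```bash
python3 - <<'E'
from h import *
for n,rc,z in(("bush top",(204.5,288.5),.126),("lip",(162,240),.1),("lip lower",(210,240.5),.1),("front",(200,323),.1),("corner",(161,325),.107),("hinge",(225,122),.158)): print(n,uv(ray("wrist",rc,z)))
E
```

```text
bush top [-45.5 -36.5]
lip [ -1.3 -70.4]
lip lower [ -0.6 -24.4]
front [-79.4 -34.2]
corner [-78.9 -72.2]
hinge [ 87.4 -28. ]
```

{"method": "arm_command", "body": {
  "motion": [
    [70,-2.6,0,20,0,0,0],
    [70,0,0,30,0,0,0],
    [70,0,0,30,0,0,0],
    [70,0,0,25,0,0,0],
    [70,0,0,15,0,0,0],
    [70,0,0,10,0,0,0],
    [70,0,0,0,0,0,0]
  ]
}}

```text
time_s: 4.15
tcp_pos: [0.4929, -0.0426, 0.1274]
ee_rot: [[-0.316, -0.949, -0.003], [-0.949, 0.316, -0.0], [0.001, 0.002, -1.0]]
wrist_force: [0.0, -0.4, -0.2]
gripper_width: 0.803
gripper_force: 0.0
```

{"method": "arm_command", "body": {
  "motion": [
    [70,0,0,5,0,0,0],
    [70,0,0,5,0,0,0],
    [70,0,0,4,0,0,0],
    [70,0,0,1,0,0,0],
    [70,0,0,0,0,0,0]
  ]
}}

```text
time_s: 4.65
tcp_pos: [0.4935, -0.0425, 0.1135]
ee_rot: [[-0.316, -0.949, -0.0], [-0.949, 0.316, -0.0], [0.0, -0.0, -1.0]]
wrist_force: [0.1, -1.0, 0.2]
gripper_width: 0.807
gripper_force: 0.0
```

```bash
python3 - <<'E'
from h import *
st();a=capture("scene")
save(cv2.resize(a[160:290,235:355],None,fx=4.5,fy=4.5,interpolation=cv2.INTER_CUBIC),"pics/s2.png");save(capture("wrist"),"pics/w2.png")
E
```

```text
t 4.65 uv [-33.7 -36.5] z 0.1135 yaw_y 161.60472081396648 tilt [-0. -0.] F [ 0.1 -1.   0.2] w 0.8067597551990957
```

View pics/s2.png

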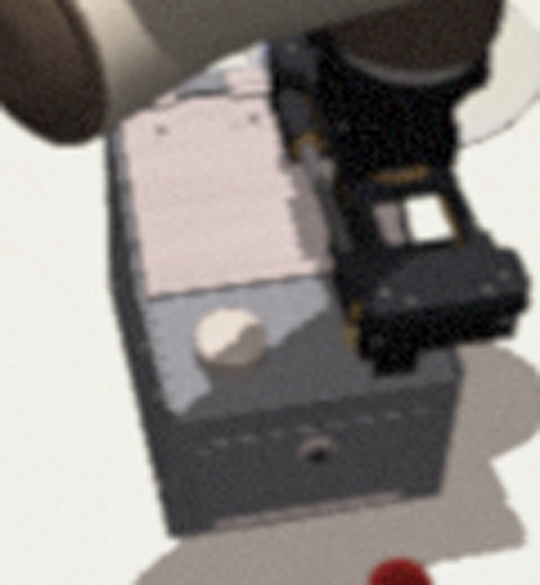

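View pics/w2.png

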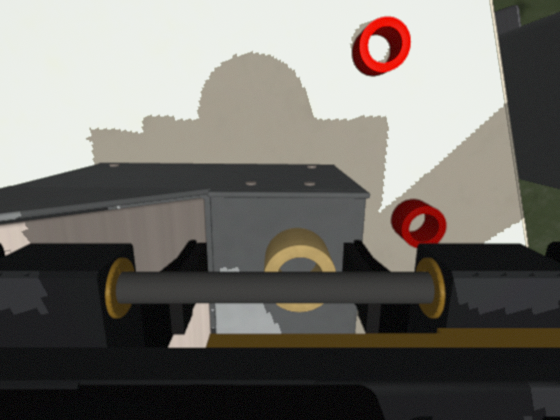

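The fingers straddle the bushing, which is at about (270,298) in the wrist view, and the flap is still shut. I'll widen the jaw first so the flap opens before the bushing moves.

{"method": "arm_command", "body": {
  "motion": [
    [87,0,0,0,0,0,0],
    [87,0,0,0,0,0,0],
    [87,0,-3,0,0,0,0],
    [87,0,-4,0,0,0,0],
    [87,0,-4,0,0,0,0],
    [87,0,0,0,0,0,0]
  ]
}}

```text
time_s: 5.35
tcp_pos: [0.5038, -0.0463, 0.1132]
ee_rot: [[-0.316, -0.949, -0.002], [-0.949, 0.316, -0.0], [0.001, 0.001, -1.0]]
wrist_force: [-5.1, 1.1, 1.7]
gripper_width: 0.996
gripper_force: 2.0
```

```bash
python3 - <<'E'
from h import *
st();save(capture("wrist"),"pics/w3.png")
E
```

```text
t 5.35 uv [-22.8 -36.8] z 0.1132 yaw_y 161.57627622565997 tilt [-0.0017 -0.0003] F [-5.1  1.1  1.7] w 0.9959491137005302
```

View pics/w3.png

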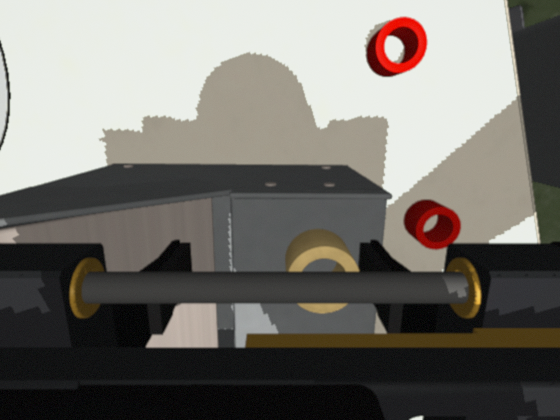

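The flap is partly open (gap at columns 215–230) and the force along the push is 5 N. The bushing has not been touched yet.

{"method": "arm_command", "body": {
  "motion": [
    [87,0,-4,0,0,0,0],
    [87,0,-5,0,0,0,0],
    [87,0,-5,0,0,0,0],
    [87,0,-5,0,0,0,0],
    [87,0,-5,0,0,0,0],
    [87,0,-5,0,0,0,0],
    [87,0,-5,0,0,0,0],
    [87,0,0,0,0,0,0]
  ]
}}

```text
time_s: 6.2
tcp_pos: [0.533, -0.0569, 0.1117]
ee_rot: [[-0.317, -0.948, -0.008], [-0.948, 0.317, -0.0], [0.003, 0.008, -1.0]]
wrist_force: [-7.3, 0.6, -1.4]
gripper_width: 0.999
gripper_force: 3.2
```

```bash
python3 - <<'E'
from h import *
st();save(capture("wrist"),"pics/w4.png")
E
```

```text
t 6.2 uv [  8.4 -37.7] z 0.1117 yaw_y 161.52034618211871 tilt [-0.0085 -0.    ] F [-7.3  0.6 -1.4] w 0.9986563214112186
```

View pics/w4.png

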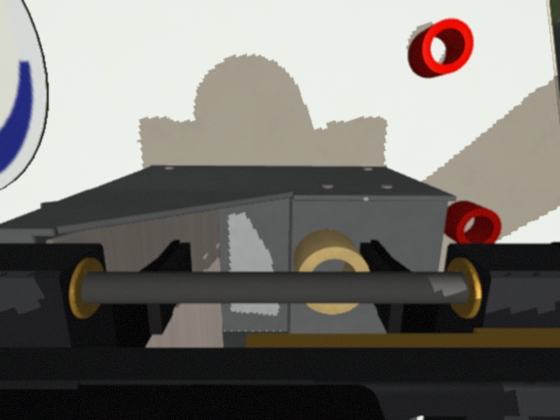

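The flap is well open (inlet at columns 222–290), and the bushing at (268,330) rides against the pushing finger. I'll carry it over the edge now, closing the jaw slightly so the flap finger stays clear of the hinge.

{"method": "arm_command", "body": {
  "motion": [
    [84,0,-3,0,0,0,0],
    [81,0,-3,0,0,0,0],
    [78,0,-3,0,0,0,0],
    [75,0,-3,0,0,0,0],
    [72,0,-3,0,0,0,0],
    [69,0,-3,0,0,0,0],
    [67,0,-1,0,0,0,0],
    [67,0,0,0,0,0,0]
  ]
}}

```text
time_s: 7.05
tcp_pos: [0.55, -0.0628, 0.1109]
ee_rot: [[-0.317, -0.948, -0.011], [-0.948, 0.317, 0.0], [0.003, 0.01, -1.0]]
wrist_force: [-8.4, 1.3, -3.0]
gripper_width: 0.778
gripper_force: 3.4
```

```bash
python3 - <<'E'
from h import *
st();save(capture("wrist"),"pics/w5.png")
E
```

```text
t 7.05 uv [ 26.3 -38. ] z 0.1109 yaw_y 161.50604059374334 tilt [-0.0106  0.0002] F [-8.4  1.3 -3. ] w 0.7775393445596602
```

View pics/w5.png

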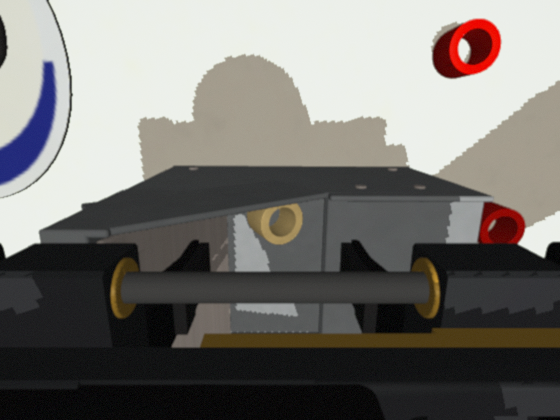

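The bushing now lies inside the box at (222,282), well below the shelf. I'll lift out and let the flap close.

{"method": "arm_command", "body": {
  "motion": [
    [67,0,3,-4,0,0,0],
    [67,0,4,-6,0,0,0],
    [67,0,4,-8,0,0,0],
    [67,0,4,-8,0,0,0],
    [67,0,4,-8,0,0,0],
    [67,0,4,-8,0,0,0],
    [67,0,4,-8,0,0,0],
    [67,0,2,-10,0,0,0]
  ]
}}

```text
time_s: 7.9
tcp_pos: [0.5272, -0.0534, 0.1744]
ee_rot: [[-0.315, -0.949, 0.002], [-0.949, 0.315, 0.0], [-0.001, -0.001, -1.0]]
wrist_force: [0.9, -0.1, 0.1]
gripper_width: 0.771
gripper_force: 0.0
```

{"method": "arm_command", "body": {
  "motion": [
    [67,0,5,-20,0,0,0],
    [67,0,20,-30,0,0,0],
    [67,0,30,-30,0,0,0],
    [67,30,20,-30,0,0,0],
    [67,40,0,0,0,0,0],
    [67,40,0,0,0,0,0],
    [67,40,0,0,0,0,0],
    [67,0,0,0,0,0,0]
  ]
}}

```text
time_s: 8.7
tcp_pos: [0.4071, -0.1751, 0.2846]
ee_rot: [[-0.32, -0.947, 0.002], [-0.947, 0.32, -0.001], [0.0, -0.002, -1.0]]
wrist_force: [-0.4, -0.4, -0.0]
gripper_width: 0.769
gripper_force: 0.0
```

```bash
python3 - <<'E'
from h import *
st();a=capture("scene");b=capture("top")
c=lambda i,r,k:cv2.resize(i[r:r+130,k:k+130],(400,400),interpolation=cv2.INTER_CUBIC)
save(np.hstack([c(a,160,230),c(b,170,250)]),"pics/f.png")
E
```

```text
t 8.7 uv [ -73.8 -189.6] z 0.2846 yaw_y 161.31418664686433 tilt [ 0.0019 -0.0008] F [-0.4 -0.4 -0. ] w 0.7692405476533583
```

View pics/f.png

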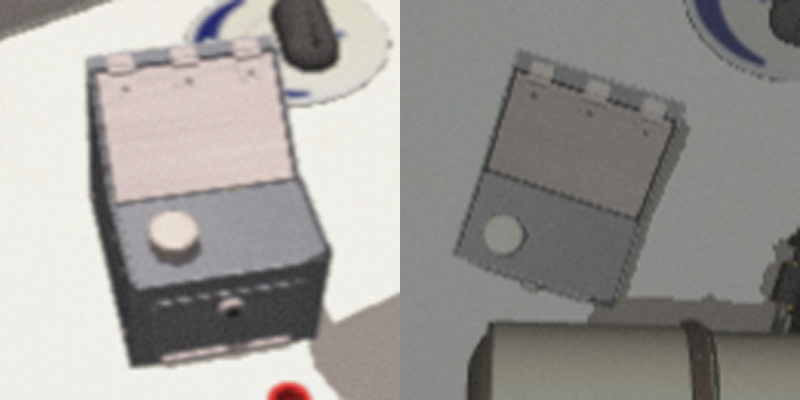

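The flap is shut, the bushing is gone from the shelf, the knob is in place and the arm is clear.

```bash
python3 -c "
from station import *
print(finish_job())"
```

```text
the job is handed in; nothing more can be done
None
```

The bushing is in the reject box, the flap has sprung shut, the knob is still on the shelf, the calculator, loupe and mug were not touched, and the job was handed in at about 9 s.

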